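# Coil test in the light-tight box

## Robot

A 6-joint arm with a two-finger parallel gripper is mounted at the origin on the work surface. World frame = base frame: x ahead of the robot, y to its left, z up, the work surface at z = 0. Lengths are in mm, angles in rad, forces in N, time in s.
With the tool pointing down it reaches from about 375 to 900 mm from the base axis. Payload 3.1 kg.
Tool frame: the origin (TCP) lies between the finger pads; the fingertips stand 14 mm ahead of it and the grasp point (between the pads) lies 5 mm behind it; z points along the fingers, y is the direction in which the jaws open and shut (so a half turn about z gives the same grasp; the last joint's range is limited). The gripper opens to 87 mm and grips with 3 to 60 N. Pads are 19 mm wide; open, the fingers measure 117 mm over their backs; the gripper's body (75 mm by 190 mm) begins 51 mm behind the grasp point.
Start: joints at [-1.315, 0.527, 1.433, -0, 1.181, -0.178], TCP at [262.72, -567.076, 236.548] pointing down, gripper open.
Joint ranges: [-3.08, 3.08], [-0.75, 2.2], [0.22, 2.44], [-1.43, 4.57], [0, 2.65], [-2.85, 2.85]. Speed limits (rad/s): [2.79, 2.79, 3.14, 3.14, 3.14, 3.14].

## Interface

Orientations are given as [roll, pitch, yaw] about the fixed x, y, z axes, in that order (R = Rz(yaw) Ry(pitch) Rx(roll)).
In Python, from plant import bot gives the robot as it stands. Calls block until the motion is done:
- bot.move_pose(position, orientation): joint-space move of the TCP to a pose.
- bot.movel(position, frame=None, rate=150): straight line of the TCP; frame=None keeps the orientation; rate is the mean speed in mm/s.
- bot.move_j(angles): joint-space move.
- bot.gripper_to(opening, grip_force=None): opening from 0.0 (shut) to 1.0 (fully open); grip_force is the grip in N (None keeps the last); returns when the fingers have stopped.
- bot.pause(seconds).
- bot.inverse_kinematics(position, orientation): joint angles nearest the present ones, or None.
- bot.get_state(): the state.
- bot.camera(name): name is "scene" or "top"; returns a dict with "image" (400x640x3 uint8, red, green, blue), "depth" (400x640 float32, mm along the optical axis (not along the pixel's ray), 0 where there is no reading), "intrinsics" (3x3 intrinsics, pixels), "origin" and "orientation" of the camera in the world. Camera axes: x right, y up, looking along -z (the intrinsics and any distortion apply to the point x, -y, -z); pixel columns grow to the right and rows downward; lengths in mm; the calibration is good to about 2 mm. A picture is of the moment at which its call begins.
A pose or a line that the arm cannot do raises bot.PlanningError and nothing moves.
- bot.sign_off(): hands the job in, once; it reports no verdict.
Trained networks look in a picture, given as the dict that the camera call returned (one of the last four; its "shot" number tells which), for a name from the list of things; names that differ only in an ending like _2 or _b are one class to them, and where a whole thing is asked for, a point or a joint stands for the part that bears it (a point fixed in the world has none). Each returns a list of dicts, best first, with "conf" (0 to 1); they miss things now and then, are a little off and sometimes report something else, mostly with a low value. They report only what shows in the picture. A call takes as long as a camera call.
- bot.boxes_of(picture, label): "xy" ([column, row] as shares, 0 to 1, of the picture: columns of its width, rows of its height, amid what is visible of it).
- bot.regions_of(picture, label): "region" (400x640 bool, what is visible of it) and "xy" ([column, row] as shares, 0 to 1, of the picture: columns of its width, rows of its height, amid what is visible of it).
The state is a dict: "time": time; "qpos": joint angles; "qd": joint speeds; "joint_efforts": joint torques, N m; "eef_pos": TCP position; "tcp_rot": TCP orientation; "contact_force": force on the tool from outside, world axes, zero at the start; "torque": the same for the moment, N m; "grip_width": opening from 0.0 (shut) to 1.0 (fully open).
Only numpy, scipy, OpenCV 4.12 (cv2) and the standard library are available. Lean on these libraries where they do the work, as an engineer would, in place of code of your own. Each camera call takes 0.05 s, during which the arm holds its last target.

## Task

Run the dark test on the coil with the red terminal block: lower it gently into the grey box and stand it upright on the middle of the white disc with its length along the black stripe, slide the blue hatch fully shut against its frame, and only then press the red plunger right down to its stop, hold it there for about half a second and let it spring back up. Leave the coil in the shut box, and do not disturb the other things on the bench.

Things in the scene. Friction and masses are not known exactly. Their poses are not given: they have to be found in the camera images.
- lightbox: fixed grey light-tight box, 144 (x) x 350 (y) x 95 mm tall, origin under its centre, z up. Open-topped chamber 120 (x) x 130 (y) mm inside, centred at y = -40 mm. Rails along both long sides reach 106 mm above the bench; the frame the hatch closes against (top at 107 mm) is at y = -110 mm. From y = 25 to 175 mm: solid deck where the hatch parks. Plunger at y = -145 mm
- disc (a point): centre of the white disc (92 mm across, flat) on the chamber floor, 6 mm above the bench; axes as the box's. A black stripe across the disc runs along the box's y axis
- coil_center (a point): centre (half-way up) of the loose coil with the red terminal block, standing on the bench, 0.2-0.4 kg: 66 (its x) x 44 (its y) x 85 mm tall. Blue and copper bobbin up to 3.5 mm above this point; then the red block to hold it by, 56 (x) x 34 (y) mm, from 3.5 to 37.5 mm above this point; two brass studs on top. Neighbours may be as near as 15 mm
- hatch (a joint): how far the blue hatch is open, m: 0 = closed against the frame, 0.135 = fully open at its end stop (moved along the box's +y), which uncovers the whole chamber. About 2 N of friction, stays where it is left; starts 0.04 to 0.13 open. Its leading edge is at y = -105 mm + this value in the box frame
- fin (a point): centre of the upright yellow fin on the hatch, by which it is pushed either way: 70 (box x) x 8 (box y) x 32 mm tall, from 101 to 133 mm above the bench, at y = 25 mm + hatch in the box frame. The hatch plate under it is 6 mm thick, its top 102 mm above the bench, and reaches 9 mm past the fin's centre in +y. Axes as the box's
- plunger (a joint): how far the sprung plunger is pressed, m: 0 = up (rest), 0.014 = down at its stop. It takes 5 N to start and 13 N at the stop, and springs back up when let go
- plunger_head (a point): centre of the top face of the plunger's red round head (34 mm across, 10 mm thick), 151 mm above the bench when up; pressed straight down. It moves with the head; axes as the box's
- green_coil: a second coil of the same shape and size as the red one (66 x 44 x 85 mm) but with a green terminal block; origin under its centre (loose; leave alone)
- lamp: small lamp holder, white base 56 mm across, glass bulb, 60 mm tall; origin under its centre (loose; leave alone)
- weight: brass weight with a knob, 44 mm across, 58 mm tall; origin under its centre (loose; leave alone)
- tape: roll of brown tape lying flat, 68 mm across, 24 mm tall; origin under its centre (loose; leave alone)
- bottle: white plastic bottle with blue cap, 54 mm across, 150 mm tall; origin under its centre (loose; leave alone)
- carton: closed cardboard carton 100 (x) x 80 (y) x 70 mm; origin under its centre (loose; leave alone)
- screwdriver: screwdriver lying on the bench, about 200 mm long along its x axis, handle 26 mm thick; origin under its middle (loose; leave alone)

How it is judged:
By the outcome, as a careful person would: the job done as asked, in the order asked, and still so for the second after the job is handed in, with the robot touching nothing.
It also fails if it takes over 72 s, if anything falls off the work surface, if the arm or the gripper's body presses on something with over 40 N, if the wrist force passes 120 N, or if a joint passes its speed limit or range.

## Working session

There is one attempt and no reset: what is moved stays moved. The work goes in short steps, each a Python script; the robot and the scene stay as the last script left them, time stands still between calls to the robot, and variables do not carry over. Pictures are saved under pics/ and viewed, and the job is handed in when it is done.

```bash
ls; mkdir -p pics; cat > h.py <<'E'
import numpy as np, cv2
from plant import bot
from scipy.spatial.transform import Rotation as R
def rot(o):
    o=np.array(o,float)
    if o.shape==(3,3): return o
    if o.shape==(3,): return R.from_euler('xyz',o).as_matrix()
    raise Exception(str(o.shape))
def cloud(p):
    K=np.array(p["intrinsics"]);d=p["depth"]
    v,u=np.mgrid[0:400,0:640]
    X=(u-K[0,2])/K[0,0]*d; Y=(v-K[1,2])/K[1,1]*d
    P=np.stack([X,-Y,-d],-1)
    W=P@rot(p["orientation"]).T+np.array(p["origin"])
    W[d<=0]=np.nan
    return W
def save(p,n,k=None):
    cv2.imwrite('pics/'+n,p["image"][:,:,::-1])
E
python3 - <<'E'
from h import *
for n in("scene","top"):
    p=bot.camera(n); save(p,n+"0.png"); print(n,{k:v for k,v in p.items() if k not in("image","depth")})
print(bot.get_state())
E
```

```text
pics
scene {'intrinsics': array([[503.39880131,   0.        , 315.04771715],
       [  0.        , 503.39880131, 193.94687929],
       [  0.        ,   0.        ,   1.        ]]), 'origin': array([1384.6680282 , -945.16033488,  904.48593522]), 'orientation': array([ 0.97132529, -0.01302412,  0.75470181]), 'shot': 1}
top {'intrinsics': array([[364.68258764,   0.        , 317.05392505],
       [  0.        , 364.68258764, 203.34208285],
       [  0.        ,   0.        ,   1.        ]]), 'origin': array([ 426.72011518, -109.7147327 , 1056.50594611]), 'orientation': array([ 0.17096903,  0.0075306 , -1.54252148]), 'shot': 2}
{'time': 0.1, 'qpos': array([-1.31553352e+00,  5.28372189e-01,  1.43377466e+00, -1.33677471e-06,
        1.18142222e+00, -1.78484441e-01]), 'qd': array([-1.19602485e-03, -2.59450787e-03, -3.12522864e-03,  9.19598693e-04,
       -2.81343419e-04, -5.37421902e-05]), 'joint_efforts': array([ 3.36227931e-04, -4.40985775e+01, -1.77151054e+01,  6.34458172e-02,
        5.33990655e-02, -6.12280292e-05]), 'eef_pos': array([ 262.54246615, -566.47849065,  235.66994095]), 'tcp_rot': array([-3.13964741e+00, -3.49674269e-04,  4.33747419e-01]), 'contact_force': array([ 0.4903476 , -0.20359282,  0.7599053 ]), 'torque': array([ 0.06118749, -0.02585762, -0.03352766]), 'grip_width': 0.9984649479322231}
```

View pics/scene0.png

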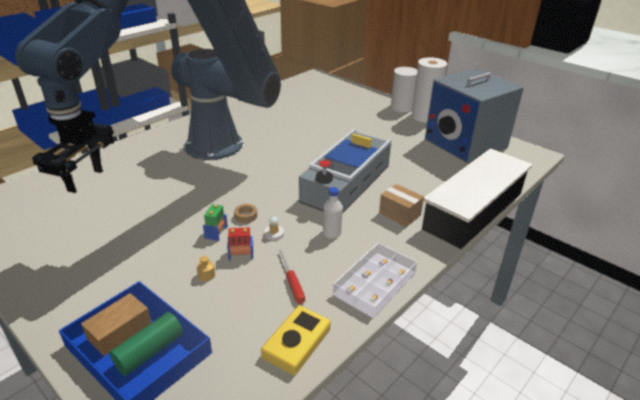

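View pics/top0.png

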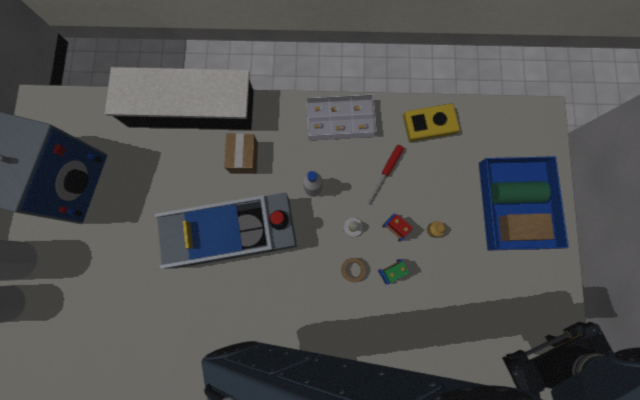

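The scene view shows the red coil at about (240,242) and the green one at (214,222). The top view shows the red coil at (398,226), the box around (227,232), the hatch part open with its fin at (187,235), and the plunger at (278,219). Next I'll measure these.

```bash
python3 - <<'E'
from h import *
for n in("top","scene"):
    p=bot.camera(n); W=cloud(p); np.save(n+"W.npy",W); np.save(n+"I.npy",p["image"])
    for l in("coil_center","green_coil","fin","plunger_head","lightbox","lamp","weight","tape","bottle","screwdriver","carton"):
        for r in bot.regions_of(p,l)[:2]:
            m=r["region"]; P=W[m]; P=P[~np.isnan(P[:,0])]
            if len(P)<3: print(n,l,len(P)); continue
            z=np.percentile(P[:,2],95); T=P[P[:,2]>z-10]
            np.save(f"m_{n}_{l}.npy",m) if r is not None and not r.get("x") else 0
            print(n,l,round(r["conf"],2),"px",(r["xy"]*np.array([640,400])).round(0),len(P),"med",np.median(P,0).round(0),"top z",z.round(0),"topmean",T.mean(0).round(1),'lo',P.min(0).round(0),'hi',P.max(0).round(0))
E
```

```text
top coil_center 0.71 px [397. 225.] 388 med [ 541. -319.   80.] top z 84.0 topmean [ 540.9 -323.2   80.9] lo [ 507. -351.   12.] hi [ 577. -288.   89.]
top coil_center 0.28 px [241. 151.] 1321 med [735. 120.  70.] top z 73.0 topmean [741.  125.3  70.4] lo [691.  83.  -3.] hi [820. 189.  76.]
top green_coil 0.64 px [393. 273.] 429 med [ 418. -307.   79.] top z 84.0 topmean [ 418.5 -312.    80.9] lo [ 384. -355.   -1.] hi [ 453. -274.   89.]
top fin 0.8 px [210. 231.] 2537 med [507. 175. 103.] top z 120.0 topmean [496.3 230.6 126.9] lo [438.  96.  94.] hi [581. 252. 136.]
top fin 0.26 px [227. 232.] 7637 med [514. 141.  99.] top z 112.0 topmean [515.1 145.3 109.5] lo [411. -42.  -3.] hi [630. 354. 156.]
top lightbox 0.82 px [226. 232.] 7676 med [514. 141.  99.] top z 112.0 topmean [514.8 146.6 109.2] lo [411. -42.  -3.] hi [637. 359. 156.]
top lamp 0.88 px [352. 226.] 287 med [ 538. -200.   14.] top z 58.0 topmean [ 540.3 -202.    55.5] lo [ 514. -228.    0.] hi [ 567. -176.   64.]
top weight 0.76 px [437. 229.] 242 med [ 537. -431.   36.] top z 59.0 topmean [ 540.3 -437.    57.9] lo [
[... 1788 characters left out ...]
75 px [244. 212.] 334 med [ 425. -205.   21.] top z 28.0 topmean [ 424.1 -205.8   24.4] lo [ 388. -238.   -1.] hi [ 456. -170.   30.]
scene tape 0.19 px [324. 161.] 99 med [548.   0. 150.] top z 155.0 topmean [547.5   0.9 151.5] lo [469. -15.  61.] hi [564. 101. 156.]
scene bottle 0.7 px [334. 216.] 780 med [668. -96.  77.] top z 150.0 topmean [659.8 -86.3 149. ] lo [ 611. -113.   -0.] hi [687.  -9. 154.]
scene screwdriver 0.97 px [295. 289.] 371 med [ 749. -321.   23.] top z 29.0 topmean [ 743.3 -318.2   24.5] lo [ 620. -349.   -0.] hi [ 792. -249.   31.]
scene carton 0.74 px [401. 202.] 1326 med [756.  98.  59.] top z 74.0 topmean [746.9 122.3  71.1] lo [681.  81.  -2.] hi [797. 267.  76.]
```

```bash
python3 - <<'E'
import cv2
i=cv2.imread('pics/top0.png'); cv2.imwrite('pics/crop_top.png',cv2.resize(i[130:300,140:460],None,fx=2.5,fy=2.5,interpolation=cv2.INTER_CUBIC))
i=cv2.imread('pics/scene0.png'); cv2.imwrite('pics/crop_scene.png',cv2.resize(i[120:310,170:440],None,fx=2.9,fy=2.9,interpolation=cv2.INTER_CUBIC))
E
```

```text
(no output)
```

View pics/crop_top.png

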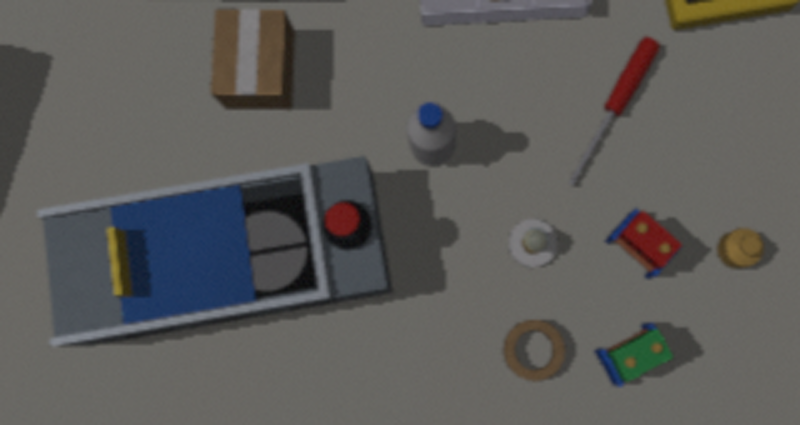

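View pics/crop_scene.png

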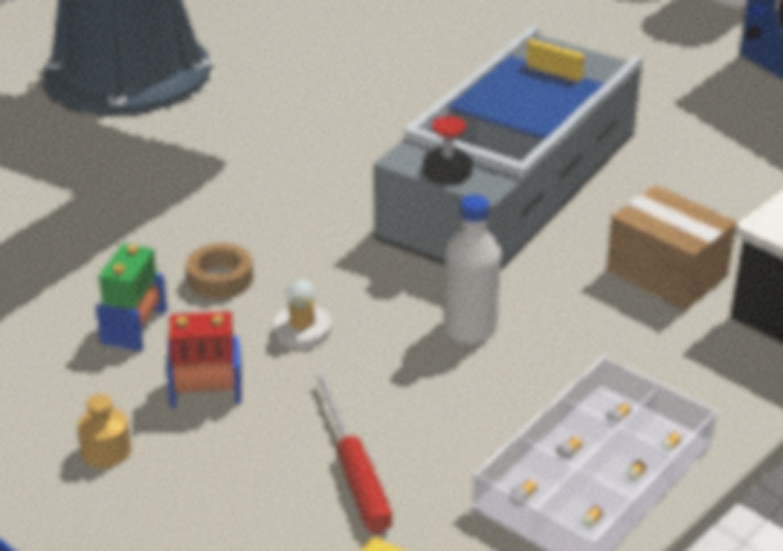

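```bash
cat > meas.py <<'E'
from h import *
def rect(P): 
    (c,s,a)=cv2.minAreaRect(P[:,:2].astype(np.float32)); return np.round(c,1),np.round(s,1),round(a,1)
def pca(P):
    c=P[:,:2].mean(0); U=np.linalg.svd(P[:,:2]-c,full_matrices=False); a=np.degrees(np.arctan2(U[2][0,1],U[2][0,0]))%180
    return c.round(1),round(a,1),(U[1]/np.sqrt(len(P))*np.sqrt(12)).round(1)
def box(W,cx,cy,r,z0,z1):
    with np.errstate(invalid='ignore'):
        return (abs(W[...,0]-cx)<r)&(abs(W[...,1]-cy)<r)&(W[...,2]>z0)&(W[...,2]<z1)
E
python3 - <<'E'
from meas import *
for n in("top","scene"):
    W=np.load(n+"W.npy"); I=np.load(n+"I.npy").astype(int)
    r,g,b=I[...,0],I[...,1],I[...,2]
    for nm,m in dict(
      coilred=box(W,541,-323,60,75,95)&(r>1.6*g),
      coilall=box(W,541,-323,60,74,95),
      coillow=box(W,541,-323,60,25,60),
      green=box(W,419,-312,60,74,95),
      plunger=box(W,545,0,40,143,160),
      fin=box(W,500,230,60,122,140),
      hatchblue=box(W,510,170,100,90,115)&(b>1.4*r),
      boxtop=box(W,520,145,260,88,115),
      disc=box(W,520,60,70,-6,20)&(r>75),
    ).items():
        P=W[m]
        if len(P)<5: print(n,nm,len(P)); continue
        print(n,nm,len(P),"pca",*pca(P),"rect",*rect(P),"z",np.median(P[:,2]).round(1))
E
```

```text
top coilred 245 pca [ 541.1 -323.5] 50.4 [55.1 36.2] rect [ 541.6 -323.8] [54.6 34. ] 50.4 z 80.6
top coilall 275 pca [ 541.  -323.9] 49.2 [56.1 35.1] rect [ 541.2 -324.3] [55.9 34. ] 50.5 z 80.8
top coillow 116 pca [ 538.  -312.7] 37.0 [82.8 36.1] rect [ 541.3 -324.1] [66.  42.4] 49.1 z 44.7
top green 285 pca [ 418.5 -312.2] 118.1 [56.8 34.1] rect [ 418.7 -312.7] [33.5 56.3] 28.9 z 80.7
top plunger 145 pca [544.5   1.2] 35.0 [30.3 28.9] rect [544.2   2.1] [33.  31.7] 46.3 z 151.5
top fin 126 pca [497.5 231.6] 11.5 [71.4  9.4] rect [497.6 232.5] [69.8  9.4] 12.2 z 132.1
top hatchblue 2392 pca [510.1 170.9] 111.5 [133.5 128.5] rect [510.4 176.4] [127.3 144.4] 11.5 z 102.4
top boxtop 6038 pca [516.3 150.3] 105.2 [386.8 158.3] rect [531.   93.9] [177.9 467. ] 17.4 z 101.2
top disc 498 pca [514.4  81.2] 43.9 [152.9  68.5] rect [499.6  66.9] [162.2  94.2] 30.5 z 6.5
scene coilred 171 pca [ 546.8 -327.5] 48.8 [53.2 33.5] rect [ 544.5 -326.7] [54.3 34.5] 48.9 z 81.3
scene coilall 217 pca [ 545.7 -326.2] 47.3 [53.5 37.2] rect [ 543.6 -324.4] [56.4 39.4] 48.3 z 81.4
scene coillow 283 pca [ 552.4 -331.6] 53.1 [69.1 25.9] rect [ 542.4 -322.9] [65.2 48.8] 49.6 z 39.1
scene green 188 pca [ 422.7 -314.1] 115.1 [61.5 35.7] rect [ 418.8 -311. ] [35.  66.6] 28.5 z 81.6
scene plunger 70 pca [547.    0.7] 165.2 [32.5 29.4] rect [545.9   1.9] [30.8 33.1] 55.3 z 151.7
scene fin 86 pca [500.9 232.2] 10.5 [72.6 12. ] rect [500.  233.4] [69.7 16.8] 11.6 z 131.0
scene hatchblue 765 pca [512.6 162.6] 98.9 [131.5 124.9] rect [509.2 173.8] [123.9 144.3] 11.8 z 103.6
scene boxtop 2525 pca [537.5 108.2] 108.5 [413.  173.1] rect [531.7  96.2] [181.5 472.6] 17.6 z 102.6
scene disc 0
```

```bash
cat >> h.py <<'E'
YAW=np.radians(11.45); ORG=np.array([516.3,143.8])
ey=np.array([-np.sin(YAW),np.cos(YAW)]); ex=np.array([np.cos(YAW),np.sin(YAW)])
def bx(x,y,z): return [*(ORG+ex*x+ey*y),z]
def tobox(p): d=np.array(p[:2])-ORG; return np.round([d@ex,d@ey],1)
def F(): return np.array(bot.get_state()["contact_force"])
def st(msg=""):
    s=bot.get_state(); print(msg,round(s["time"],2),s["eef_pos"].round(1),"box",tobox(s["eef_pos"]),s["tcp_rot"].round(3),"F",s["contact_force"].round(1),"g",round(s["grip_width"],3),flush=True)
E
python3 - <<'E'
from h import *
def t(p,y): 
    q=bot.inverse_kinematics(p,[np.pi,0,np.radians(y)]); return None if q is None else np.round(q,2)
print("fin",[t(bx(0,90,200),y) for y in(11.4,-168.6)])
print("coil",[t([542,-324.5,234],y) for y in(50,-130)])
print("disc",[t(bx(0,-40,234),y) for y in(101.4,-78.6)])
bot.gripper_to(0.35,10)
bot.move_pose(bx(0,90.4,200),[np.pi,0,np.radians(11.45)]); st("above")
bot.movel(bx(0,90.4,123)); st("down")
bot.gripper_to(0.17); st("straddle")
E
```

```text
fin [array([ 0.23,  0.47,  1.66, -0.  ,  1.01,  1.6 ]), array([ 0.23,  0.47,  1.66,  0.  ,  1.01, -1.54])]
coil [array([-0.72,  0.54,  1.42, -0.  ,  1.18, -0.02]), None]
disc [array([-0.01,  0.41,  1.66, -0.  ,  1.07, -0.21]), None]
above 5.38 [498.9 231.8 200. ] box [ 0.4 89.7] [ 3.141 -0.     0.199] F [-0.7 -0.3 -0.5] g 0.354
down 6.04 [499.  232.3 123.3] box [ 0.6 90.2] [-3.142e+00 -1.000e-03  1.990e-01] F [0.2 0.7 1. ] g 0.351
straddle 6.66 [498.4 232.4 123.1] box [ 0.  90.4] [-3.142 -0.     0.2  ] F [ 0.9 -0.4  0. ] g 0.17
```

```bash
python3 - <<'E'
from h import *
z=123
bot.movel(bx(0,155,z),rate=80); st("155")
y=155
while y<172:
    y+=1.5; bot.movel(bx(0,y,z),rate=30); bot.pause(0.1)
    f=F()[:2]@ey; print(y,f.round(1),tobox(bot.get_state()["eef_pos"])[1])
    if f<-9: break
st()
bot.movel(bx(0,y-3,z)); bot.gripper_to(0.35); bot.movel(bx(0,y-3,234)); st("up")
p=bot.camera("scene"); save(p,"s1.png")
E
```

```text
155 7.62 [485.2 295.8 123. ] box [ -0.3 155.2] [-3.141e+00  1.000e-03  2.000e-01] F [ 0.8 -0.3 -1.4] g 0.171
156.5 1.1 156.3
158.0 -1.1 157.8
159.5 -0.2 159.6
161.0 -0.4 161.2
162.5 0.2 162.7
164.0 -0.7 164.1
165.5 -5.8 164.3
167.0 -9.8 164.4
 10.42 [483.6 304.9 123. ] box [ -0.  164.4] [3.137e+00 1.000e-03 2.010e-01] F [ 1.7 -9.7  1.2] g 0.171
up 12.18 [483.  304.3 233.2] box [ -0.7 163.9] [3.141e+00 2.000e-03 2.000e-01] F [-0.2 -0.5 -0.4] g 0.348
```

View pics/s1.png

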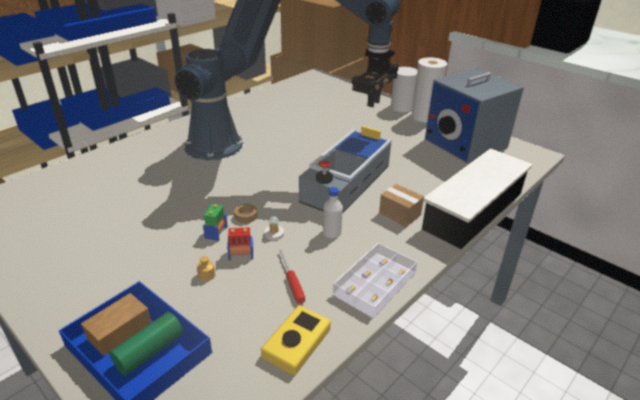

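The hatch is fully open, with the stop felt at fin y ≈ 161; the chamber shows at about (335,160). I'll go to the coil and measure the disc from there.

```bash
python3 - <<'E'
from meas import *
bot.gripper_to(0.75)
bot.move_pose([542,-324.5,200],[np.pi,0,np.radians(50)]); st("above coil")
p=bot.camera("top"); save(p,"t2.png"); W=cloud(p); np.save("topW.npy",W); np.save("topI.npy",p["image"])
m=np.zeros((400,640),bool)
I=p["image"].astype(int)
D=np.array([W[...,0]-ORG[0],W[...,1]-ORG[1]]).transpose(1,2,0); bxx=D@ex; byy=D@ey
with np.errstate(invalid='ignore'):
    m=(abs(bxx)<58)&(byy>-103)&(byy<24)&(W[...,2]<20)
P=W[m]; print(len(P),"z",np.median(P[:,2]))
br=I.sum(-1)/3; print(np.percentile(br[m],[5,25,50,75,95]))
for th in(60,80,100):
  k=m&(br>th); print(th,k.sum(), "box ext x",np.percentile(bxx[k],[1,50,99]).round(1),"y",np.percentile(byy[k],[1,50,99]).round(1))
cv2.imwrite("pics/t2c.png",cv2.resize(p["image"][180:290,130:430,::-1],None,fx=2.6,fy=2.6,interpolation=cv2.INTER_CUBIC))
E
```

```text
above coil 15.36 [ 542.4 -323.6  200.1] box [ -67.2 -463.3] [-3.141 -0.     0.874] F [ 0.2 -0.2  0.3] g 0.751
1174 z 6.82915203125026
[ 18.33333333  30.66666667  82.33333333 148.         156.        ]
60 688 box ext x [-50.1   8.4  47.4] y [-92.2 -51.1   2.1]
80 597 box ext x [-40.3   9.6  45.6] y [-92.4 -50.8   0.1]
100 421 box ext x [-40.9   5.1  44.5] y [-92.5 -57.3 -32.5]
```

View pics/t2c.png

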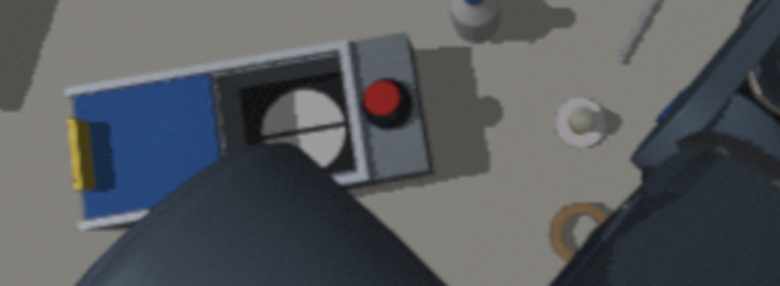

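```bash
cat >> meas.py <<'E'
def onplane(p,z):
    K=np.array(p["intrinsics"]); v,u=np.mgrid[0:400,0:640]
    d=np.stack([(u-K[0,2])/K[0,0],-(v-K[1,2])/K[1,1],-np.ones_like(u,float)],-1)@rot(p["orientation"]).T
    o=np.array(p["origin"]); t=(z-o[2])/d[...,2]; return o+d*t[...,None]
E
python3 - <<'E'
from meas import *
p=bot.camera("top"); W=cloud(p); Q=onplane(p,6.); I=p["image"].astype(int); br=I.mean(-1)
D=Q[...,:2]-ORG; X=D@ex; Y=D@ey
m=(abs(X)<62)&(Y>-108)&(Y<28)&(W[...,2]<25)
np.set_printoptions(linewidth=250)
# bright map in box grid
from scipy.interpolate import griddata
gx=np.arange(-60,63,6); gy=np.arange(-105,28,6)
near=(abs(X)<80)&(abs(Y+40)<90)
G=griddata((X[near],Y[near]),br[near],(gx[:,None],gy[None,:]))
print("cols y",gy)
for a,r in zip(gx,G.astype(int)): print(a,r)
E
```

```text
cols y [-105  -99  -93  -87  -81  -75  -69  -63  -57  -51  -45  -39  -33  -27  -21  -15   -9   -3    3    9   15   21   27]
-60 [ 71 144 152 152 152 151 130  50  33  34  36  38  37  39  40  41  44  44  44  46  47  48  49]
-54 [ 77 141 141 100 103  96  99  70  34  33  34  35  37  36  39  40  42  42  43  45  47  45  47]
-48 [ 71 143 128  42  32  37  35  32  32  34  33  35  37  37  39  39  40  43  43  44  45  45  48]
-42 [ 69 144 120  37  32  28  33  54 103  74  33  33  35  36  36  38  40  40  42  43  45  44  46]
-36 [ 75 141 129  42  32  35  84 144 155 139  55  31  34  34  35  37  39  40  41  42  44  43  45]
-30 [ 74 141 125  39  32  86 150 154 156 155 126  54  33  33  35  34  36  38  39  40  42  45  47]
-24 [ 71 146 122  37  55 140 155 155 155 156 155 117  47  34  35  35  36  36  35  40  43  43  45]
-18 [ 73 138 134  45 103 153 155 155 156 156 156 153  92  37  34  35  34  37  38  41  43  44  46]
-12 [ 77 141 128  53 136 155 154 155 155 155 156 155 121  77  45  38  34  36  40  40  41  43  41]
-6 [ 71 146 125  55 148 147 152 147 150 152 148 151 123  92  89  82  72  75  57  37  33  33  4
[... 367 characters left out ...]
  72  20  17  19  34]
24 [ 71 139 128  40  61 137 154 155 155 155 155 155 128  95  95  95  94  90  42  17  20  18  37]
30 [ 70 141 123  37  32  85 150 154 155 155 155 154 122  95  95  94  92  61  21  21  20  21  33]
36 [ 68 144 124  35  30  35  92 146 154 155 155 154 115  95  95  88  54  23  20  22  19  19  35]
42 [ 72 137 132  40  29  30  35  62 116 149 153 151 105  89  77  41  18  16  20  19  15  22  36]
48 [ 73 139 125  39  31  29  31  30  34  49  64  69  52  34  18  18  21  21  20  21  19  21  36]
54 [ 69 140 121  31  21  23  20  21  21  26  22  21  21  21  17  21  20  20  20  17  20  20  34]
60 [ 70 137 124  40  33  30  31  34  32  31  33  31  35  33  33  33  32  31  33  31  31  33  40]
```

```bash
python3 - <<'E'
from meas import *
o=[np.pi,0,np.radians(49.8)]
bot.movel([542.2,-324.3,120],o,rate=200); bot.movel([542.2,-324.3,65],rate=80); st("down")
bot.gripper_to(0.3,25); st("grip")
bot.movel([542.2,-324.3,80],rate=50); st("lift")
bot.movel([542.2,-324.3,236],rate=200); st("high")
p=bot.camera("scene"); save(p,"s3.png")
cv2.imwrite("pics/s3c.png",cv2.resize(p["image"][100:300,150:400,::-1],None,fx=3,fy=3,interpolation=cv2.INTER_CUBIC))
E
```

```text
down 16.84 [ 542.4 -324.5   65. ] box [ -67.4 -464.1] [ 3.141 -0.     0.869] F [-0.6 -0.3 -0.8] g 0.754
grip 17.48 [ 542.  -324.2   65.1] box [ -67.7 -463.8] [-3.141  0.     0.869] F [-1.4  0.4  2.5] g 0.388
lift 17.93 [ 542.4 -324.5   80.3] box [ -67.4 -464.1] [3.141 0.    0.869] F [-0.3  0.1 -2.9] g 0.392
high 18.87 [ 541.3 -323.5  234.5] box [ -68.3 -463. ] [-3.138 -0.     0.869] F [-0.4 -0.5 -3.7] g 0.388
```

View pics/s3c.png

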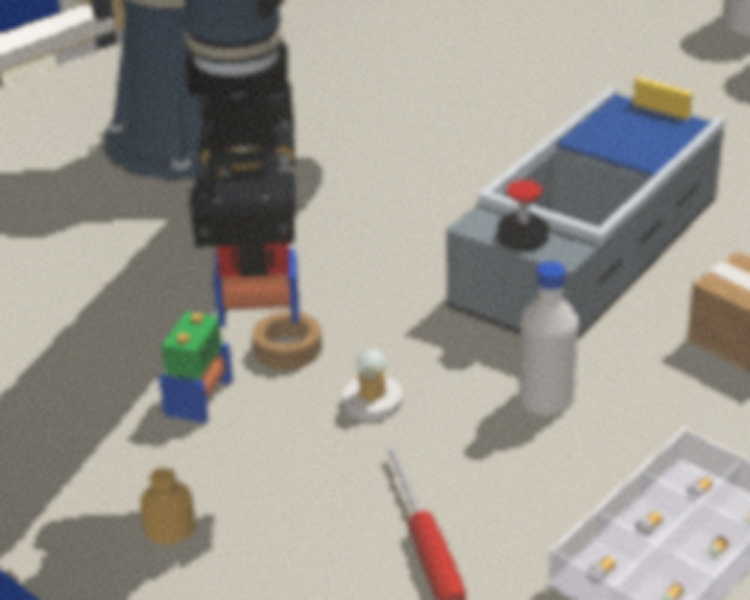

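The coil is held upright, and its ends show evenly on either side of the finger at (255,260) in the crop. Now I'll carry it over and lower it in.

```bash
python3 - <<'E'
from meas import *
o=[np.pi,0,np.radians(101.45)]
bot.movel([542.2,-324.3,250]); bot.movel(bx(0.3,-39.5,250),o,rate=200); st("over")
bot.pause(.2)
bot.movel(bx(0.3,-39.5,165),o,rate=120); st("over low")
for n in ("top","scene"):
    p=bot.camera(n); save(p,n+"4.png")
    a=p["image"][150:300,130:330] if n=="top" else p["image"][90:240,260:460]
    cv2.imwrite(f"pics/{n}4c.png",cv2.resize(a[:,:,::-1],None,fx=4,fy=4,interpolation=cv2.INTER_CUBIC))
E
```

```text
over 21.47 [524.6 104.5 250. ] box [  0.3 -40.2] [-3.142  0.     1.77 ] F [ 0.3  1.  -2.7] g 0.389
over low 22.52 [525.1 105.1 165.5] box [  1.  -39.6] [3.14  0.    1.771] F [ 0.1 -1.5 -3.9] g 0.39
```

View pics/scene4c.png

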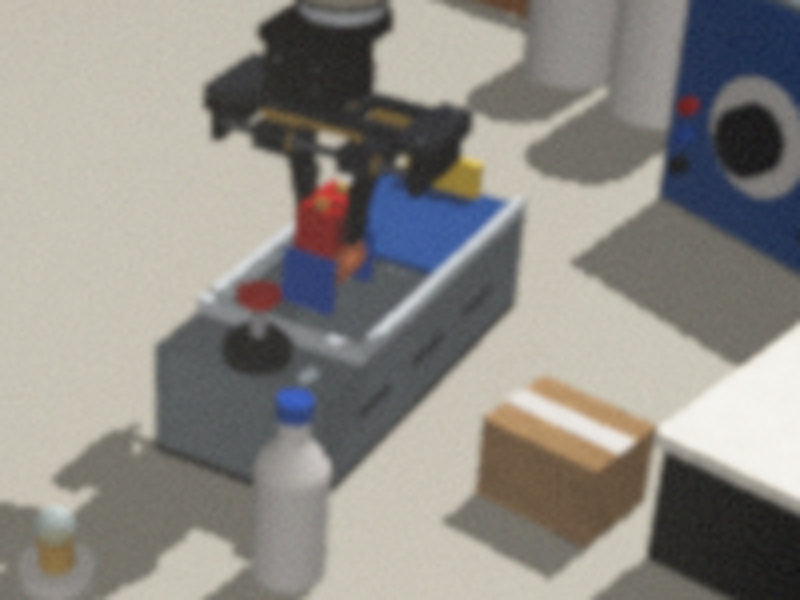

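View pics/top4c.png

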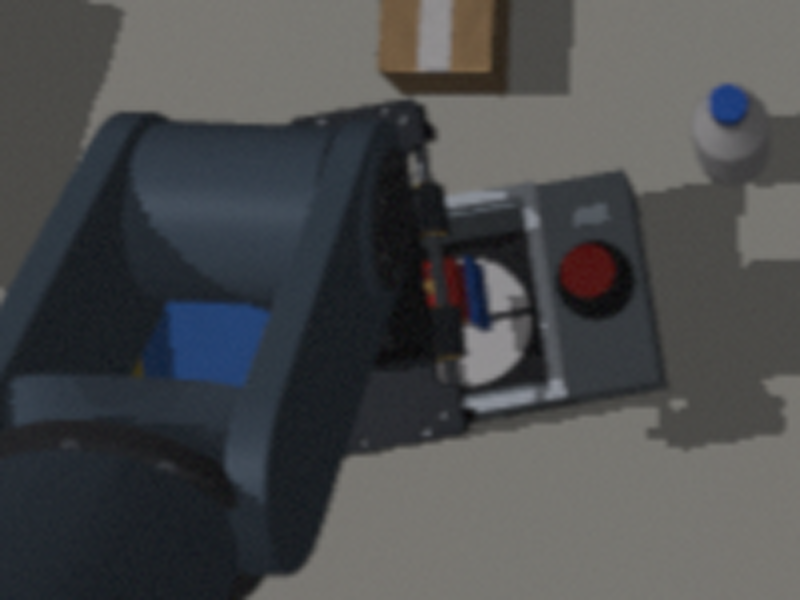

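The coil is over the chamber opening, with the stripe in line with it at about (510,315) in the top crop. Lowering it now.

```bash
python3 - <<'E'
from meas import *
P=lambda z: bx(0.0,-39.7,z)
o=[np.pi,0,np.radians(101.45)]
bot.movel(P(90),o,rate=80); bot.movel(P(75),rate=40); bot.pause(.1)
f0=np.mean([F()[2] for _ in range(5)]); st("75"); z=75
while z>67:
    z-=0.7; bot.movel(P(z),rate=15); bot.pause(.05); f=np.mean([F()[2] for _ in range(4)]); print(round(z,1),round(f-f0,1))
    if f-f0>2.5: break
st("contact")
bot.gripper_to(0.66); st("rel")
bot.movel(P(95),rate=60); bot.movel(P(230),rate=250); st("up")
E
```

```text
75 24.34 [524.3 104.9  75. ] box [  0.1 -39.7] [3.141 0.    1.771] F [-0.1 -0.  -3.1] g 0.387
74.3 -1.0
73.6 0.7
72.9 0.2
72.2 -0.5
71.5 0.1
70.8 4.9
contact 26.14 [524.3 104.9  71.1] box [  0.1 -39.7] [3.141 0.    1.771] F [-1.5  0.3  1.8] g 0.389
rel 26.87 [524.2 104.9  70.8] box [  0.  -39.7] [-3.142 -0.     1.771] F [ 0.  -0.6 -0.4] g 0.663
up 28.11 [523.2 104.9 229. ] box [ -1.  -39.5] [-3.14  -0.     1.771] F [-0.1  0.3 -0.5] g 0.661
```

```bash
python3 - <<'E'
from meas import *
bot.gripper_to(0.35)
bot.move_pose(bx(0,161,200),[np.pi,0,np.radians(11.45)]); st("above fin")
for n in ("top","scene"):
    p=bot.camera(n); save(p,n+"5.png")
    a=p["image"][150:300,130:330] if n=="top" else p["image"][90:240,260:460]
    cv2.imwrite(f"pics/{n}5c.png",cv2.resize(a[:,:,::-1],None,fx=4,fy=4,interpolation=cv2.INTER_CUBIC))
    W=cloud(p); I=p["image"].astype(int)
    D=W[...,:2]-ORG; X=D@ex;Y=D@ey
    with np.errstate(invalid='ignore'): m=(abs(X)<50)&(abs(Y+40)<60)&(W[...,2]>78)&(W[...,2]<97)&(I[...,0]>1.5*I[...,1])
    if m.sum()>10:
        Q=np.stack([X[m],Y[m]],-1); print(n,m.sum(),pca(Q),rect(Q),np.median(W[m][:,2]))
E
```

```text
above fin 30.57 [484.5 301.4 200. ] box [1.000e-01 1.607e+02] [ 3.141 -0.     0.2  ] F [-0.2 -0.3 -0.6] g 0.35
top 258 (array([ -1.7, -41.6]), np.float64(89.1), array([56.8, 35.2])) (array([ -0.9, -41.4]), array([56.7, 34.1]), 89.5) 86.10150276496222
scene 100 (array([  4.5, -44.9]), np.float64(80.5), array([53.7, 36.6])) (array([  2.1, -41.1]), array([59.1, 33.6]), 86.3) 87.27991891711844
```

View pics/scene5c.png

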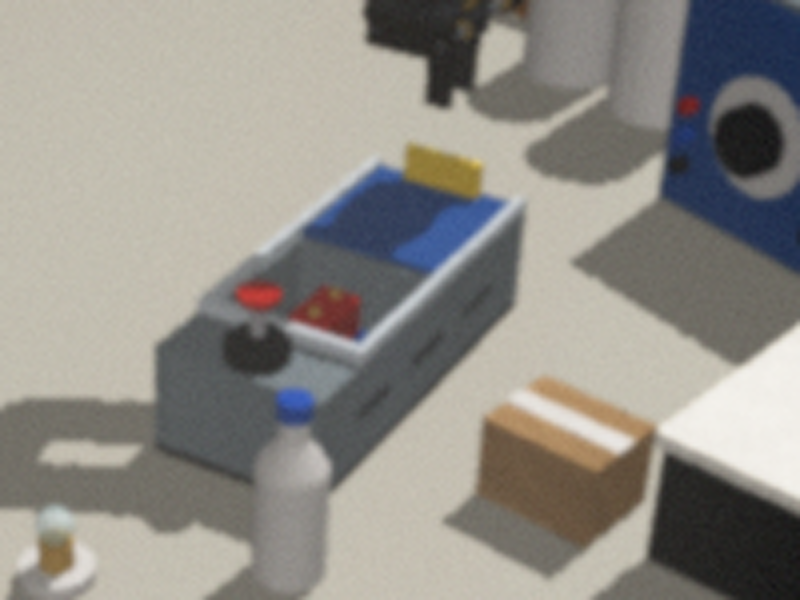

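View pics/top5c.png

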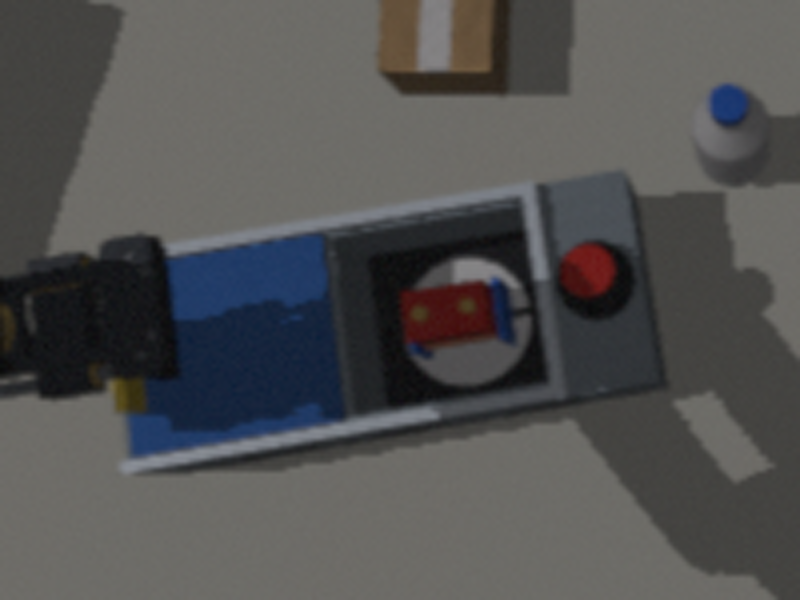

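The top crop shows the coil centred on the disc at about (460,310), within about 2 mm and 1° of the stripe, and its measured height means it's standing flat. Closing the hatch next.

```bash
python3 - <<'E'
from meas import *
z=123
bot.movel(bx(0,161,z)); bot.gripper_to(0.17); st("straddle")
y=28; bot.movel(bx(0,y,z),rate=90); st("28")
while y>12:
    y-=1.5; bot.movel(bx(0,y,z),rate=30); bot.pause(0.1)
    f=F()[:2]@ey; print(y,f.round(1),tobox(bot.get_state()["eef_pos"])[1])
    if f>10: break
st()
bot.pause(.2); st()
bot.movel(bx(0,y+5,z)); bot.gripper_to(0.4); bot.movel(bx(0,y+5,210),rate=250); 
bot.gripper_to(0.0); st("up")
p=bot.camera("scene"); save(p,"s6.png")
cv2.imwrite(f"pics/s6c.png",cv2.resize(p["image"][90:240,260:460,::-1],None,fx=4,fy=4,interpolation=cv2.INTER_CUBIC))
W=cloud(p); I=p["image"].astype(int)
D=W[...,:2]-ORG; X=D@ex;Y=D@ey
with np.errstate(invalid='ignore'): m=(abs(X)<60)&(abs(Y-25)<60)&(W[...,2]>122)&(W[...,2]<140)&(I[...,0]>1.5*I[...,2])
Q=np.stack([X[m],Y[m]],-1); print(m.sum(),pca(Q),rect(Q))
E
```

```text
straddle 31.96 [484.4 301.6 123.1] box [  0. 161.] [-3.142 -0.     0.2  ] F [-0.1  0.1  0.3] g 0.172
28 33.58 [510.7 171.4 123.1] box [ 0.  28.2] [ 3.141 -0.     0.201] F [ 0.   0.1 -0. ] g 0.17
26.5 1.2 26.8
25.0 1.8 25.0
23.5 0.3 23.3
22.0 4.1 22.4
20.5 9.0 22.2
19.0 13.8 22.2
 35.68 [511.9 165.5 122.9] box [-0.  22.2] [-3.136 -0.     0.198] F [-1.7 13.8  0.1] g 0.175
 35.88 [511.9 165.5 123. ] box [-0.  22.1] [-3.136 -0.     0.198] F [-1.7 13.9 -0.5] g 0.172
up 38.17 [511.5 167.3 210. ] box [ 0. 24.] [ 3.142 -0.     0.2  ] F [ 0.7 -0.5 -0.4] g 0.004
84 (array([ 1.3, 23.1]), np.float64(179.3), array([69.7, 12.5])) (array([ 0.1, 24.1]), array([21. , 72.1]), 84.7)
```

View pics/s6c.png

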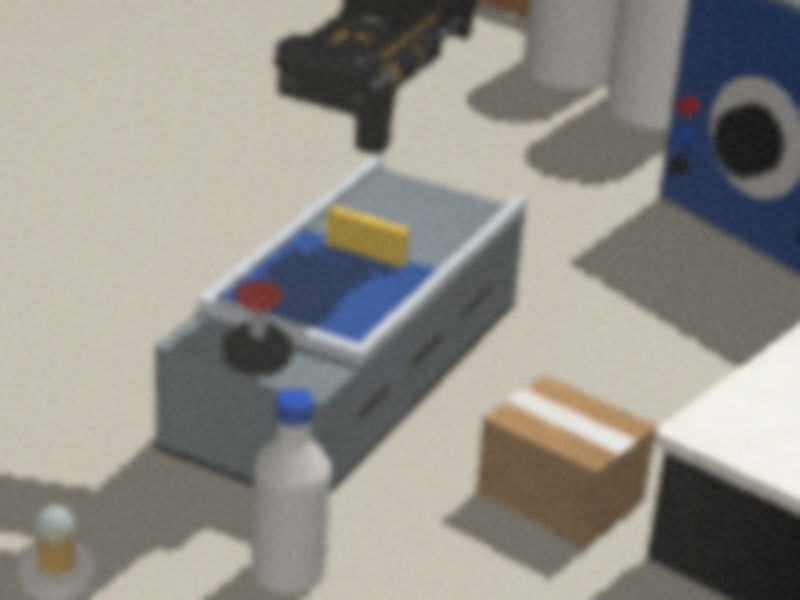

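The hatch is shut: the contact-to-contact travel was about 135 mm, and the plate meets the frame with the fin at (368,235) in the crop. Now the plunger.

```bash
python3 - <<'E'
from meas import *
P=lambda z: bx(0,-145,z)
bot.movel(P(210),rate=200); bot.movel(P(170),rate=120); bot.pause(.1); f0=F()[2]; st("above")
bot.movel(P(153),rate=40); bot.pause(.05); z=153; st("153")
while z>144:
    z-=0.8; bot.movel(P(z),rate=25); f=np.mean([F()[2] for _ in range(3)])-f0; print(round(z,1),round(f,1),bot.get_state()["eef_pos"][2].round(1))
    if f>22: break
st("held"); bot.pause(.35); st("held")
bot.movel(P(175),rate=80); bot.movel(P(215),rate=150); bot.pause(.1); st("released")
for n in("scene",):
    p=bot.camera(n); save(p,"s7.png")
    W=cloud(p); I=p["image"].astype(int)
    with np.errstate(invalid='ignore'): m=box(W,545,2,25,125,165)&(I[...,0]>1.6*I[...,1])
    print(m.sum(),np.median(W[m],0).round(1))
    cv2.imwrite(f"pics/s7c.png",cv2.resize(p["image"][90:240,260:460,::-1],None,fx=4,fy=4,interpolation=cv2.INTER_CUBIC))
E
```

```text
above 39.8 [545.7   2.  170.7] box [   0.7 -144.8] [ 3.141e+00 -1.000e-03  2.010e-01] F [ 0.3 -0.2 -0.3] g 0.006
153 40.42 [546.3   1.5 154.6] box [   1.1 -145.4] [ 3.141e+00 -3.000e-03  2.000e-01] F [-0.2  1.5 10.2] g 0.003
152.2 11.8 153.9
151.4 12.4 153.2
150.6 12.0 152.5
149.8 12.9 151.7
149.0 15.7 151.4
148.2 20.8 151.3
147.4 24.5 151.2
held 42.17 [546.4   1.5 151.2] box [   1.2 -145.4] [ 3.14  -0.004  0.2  ] F [-3.8  1.5 24.2] g 0.003
held 42.52 [546.4   1.5 151.2] box [   1.2 -145.4] [ 3.14  -0.004  0.2  ] F [-4.8  1.5 24.5] g 0.003
released 43.53 [544.1   1.9 213.6] box [  -1.  -144.6] [-3.14e+00  3.00e-03  2.00e-01] F [-0.6  0.2 -0.2] g 0.004
58 [548.   -1.7 152.5]
```

View pics/s7c.png

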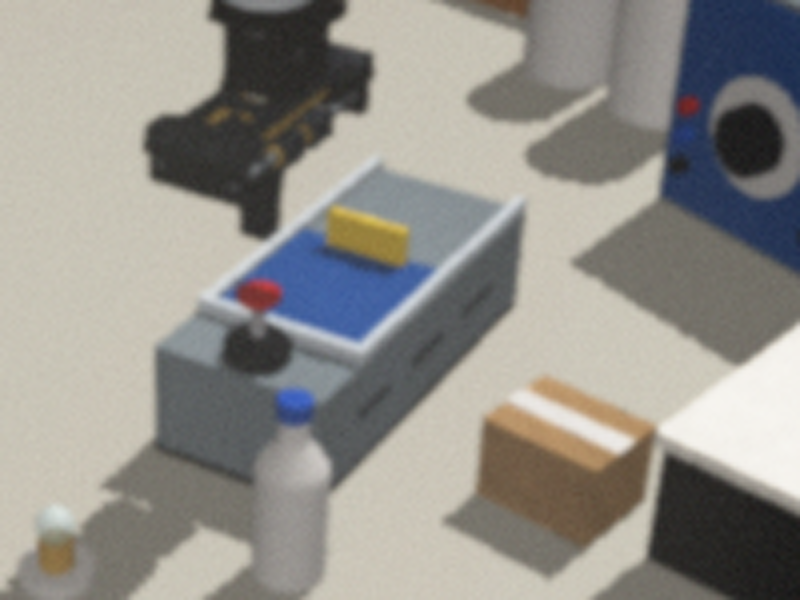

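The plunger is back up at 152 mm (red head at (260,295) in the crop), the hatch is still shut, and the arm is clear. Handing in.

```bash
python3 - <<'E'
from meas import *
print(bot.sign_off()); st()
E
```

```text
the job is handed in; nothing more can be done
None
the job is handed in; nothing more can be done
```

The dark test is done and handed in at about 44 s of the 72 s allowed, with no checks failing; sign-off itself gave no verdict.

- **Opening the hatch:** I pushed it to its end stop to uncover the chamber.
- **Placing the coil:** I gripped the coil by its red block and lowered it until a contact of about 5 N. The last look before closing showed it upright, about 1.5 mm from the disc's centre and within 1° of the stripe in the top view. The scene view saw only part of the coil, and its rough fit put it up to about 4 mm and 4° off.
- **Closing the hatch:** It went fully shut against the frame. The force rose to 14 N there, and the travel between the two stops was about 135 mm.
- **Pressing the plunger:** I pressed it only after the hatch was shut, down to its stop at about 24 N. It stayed at the stop somewhat longer than the half second asked, about 0.6–1 s. It then sprang back to about 152 mm.

The other things on the bench looked undisturbed in the pictures, but I did not measure their positions again.

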